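# Hold down the recessed calibration switch of the bench scale

### The arm

A 6-joint arm with a two-finger parallel gripper is mounted at the origin on the work surface; the furniture and walls round the work are solid. World frame = base frame: x ahead of the robot, y to its left, z up, the work surface at z = 0. Lengths are in m, angles in rad, forces in N, time in s.
With the tool pointing down it reaches from about 0.375 to 0.975 m from the base axis. Payload 3.8 kg.
Tool frame: the origin (TCP) lies at the very end of the fingers, on their centre line; the grasp point (between the pads) lies 19 mm behind it; z points along the fingers, y is the line along which they close (so a half turn about z gives the same grasp; the last joint's range is limited). The gripper opens to 85 mm and grips with 20 to 120 N. Pads are 22 mm wide; open, the fingers measure 114 mm over their backs; the gripper's body (76 mm by 85 mm) begins 54 mm behind the grasp point. The pads swing forward as they close: fully open they stand 13 mm farther back than shut.
Start: joints at [1.263, 0.264, 1.604, -0, 1.274, -0.037], TCP at [0.181, 0.65, 0.231] pointing down, gripper open.
Joint ranges: [-2.63, 2.63], [-0.94, 2.18], [0.31, 2.57], [-1.31, 4.45], [0, 2.66], [-2.55, 2.55]. Speed limits (rad/s): [2.57, 2.57, 3.14, 3.14, 3.14, 3.14].

### API

Orientations are given as a rotation vector (axis times angle).
In Python, from workcell import bot gives the robot as it stands. The module is installed in compiled form; this text tells all that it offers.
- The arm moves only by the shell command python3 -m jog 'ROWS' [OPENING] [FORCE]. ROWS is 1 to 5 rows, one to a line, with the numbers parted by spaces; each row has 4 numbers: dx, dy, dz in m, then a turn about the tool's z in rad; each row shifts and turns the commanded pose from where the row before left it, along the tool's axes as they then stand; what a row does not reach is not made up. A row lasts 1/8 s, in which the tool goes at most 0.0625 m and 0.188 rad, less where a joint would pass 70% of its speed; a pose out of reach is approached as far as the arm can. OPENING is the opening from 0.0 (shut) to 1.0 (fully open), set as the command begins (- or left out keeps the last). The fingers move at their own pace and stop on an object; FORCE is the grip in N (left out, the last holds). Time passes only in rows, so rows that do not move let the fingers close. It prints the time, the measured TCP pose, the force, the opening and the grip force at its end. Input that does not fit is refused with a message, and nothing moves.
- bot.read_state(): the state, without advancing time (a new reading comes with each control period).
- bot.read_camera(name): name is "scene" or "side" or "wrist"; returns the picture (480x640x3 uint8, red, green, blue); there is no depth.
- bot.camera_info(name): a dict with "intrinsics" (3x3 intrinsics, pixels), "extrinsics" (4x4, takes a point from camera to world coordinates). Camera axes: x right, y down, z forward; pixel columns grow to the right and rows downward; lengths in m; the calibration is good to about 2 mm. A picture is of the moment at which its call begins: read the wrist's pose just before it. camera_info takes no time and is no camera call; for the wrist camera it gives the pose at the moment of the call.
- bot.finish_job(): hands the job in; it is judged then, once.
Trained networks look in the newest picture that a camera, given by its name, has taken for a name from the list of things; names that differ only in an ending like _2 or _b are one class to them, and where a whole thing is asked for, a point or a joint stands for the part that bears it (a point fixed in the world has none). Each returns a list of dicts, best first, with "conf" (0 to 1); they miss things now and then, are a little off and sometimes report something else, mostly with a low value. They report only what shows in the picture. A call takes as long as a camera call. They do not tell look-alikes from the thing itself.
- bot.search_frame(camera, thing): "box" ([left, top, right, bottom] in pixels, round what is visible of it).
- bot.regions_of(camera, thing): "pixels" (480x640 bool, what is visible of it) and "box" ([left, top, right, bottom] in pixels, round what is visible of it).
- bot.spot_point(camera, thing): "pixel" ([row, column] in pixels: a listed point, or the origin of a listed thing).
The state is a dict: "time": time; "q": joint angles; "joint_vel": joint speeds; "joint_torque": joint torques, N m; "tool_pos": TCP position; "tcp_rot": TCP orientation; "wrist_force": force on the tool from outside, world axes, zero at the start; "torque": the same for the moment, N m; "width": opening from 0.0 (shut) to 1.0 (fully open); "grip_force": force on a finger pad.
Only numpy, scipy, OpenCV 4.12 (cv2) and the standard library are available. Lean on these libraries where they do the work, as an engineer would, in place of code of your own. Each camera call takes 0.05 s, during which the arm holds its last target. There are 200 camera calls.

### The job

Calibrate the glaze scale. Take the larger of the two steel reference weights out of the wooden block and set it down gently, upright, inside the ring marked on the middle of the scale's pan, and let go of it. Then take the ball-ended stylus from the tool stand, reach its tip down through the round hole in the scale's front panel and press the recessed switch down, gently; finish there, gripping the stylus and holding the switch down, and leave the small weight and the bisque fish where they are.

Things in the scene. Friction and masses are not known exactly. Their poses are not given: they have to be found in the camera images.
- scale: white bench scale, 188 x 156 mm, fixed. Origin: centre of its underside on the table; z up, -x towards its front panel. The steel pan covers x from -25 to 85 mm; the grey panel (x from -90 to -40 mm, top at z = 52 mm, its white frame 54 mm) carries a dark display at -y, two small black keys and, in its +y half, the only hole
- pan_middle (a point): middle of the top face of the steel pan (110 x 140 mm, 61 mm above the table when empty), centre of the marked ring of 70 mm diameter; z up
- pan (a joint): how far the pan has sunk on its load cell (m): 0 empty, about 0.002 under the large weight alone, overload stop at 0.006; spring 2500 N/m. The load cell must not feel more than 20 N (pan pushed on or weight banged down)
- panel_hole (a point): centre of the mouth of the round hole in the front panel, at (-67, 42, 52) mm in the scale's frame: 14 mm in diameter, with a steel ring (23 mm over all) round it; a straight bore, 42 mm deep; z up, out of the panel. The switch cap lies in the bore 22 mm below the mouth
- switch (a joint): how far the recessed switch (11 mm round cap, 22 mm below the mouth of the hole) is pressed (m): 0 released, 0.010 at its stop; it counts as held down beyond 0.005. Spring return: 2 N to start, 4 N at 0.005, 6 N at the stop; it must not be pressed with more than 25 N
- weight_large: larger steel reference weight, 500 g: upright cylinder 38 mm in diameter and 46 mm high with a necked knob of 23 mm on top, 67 mm high over all. Origin: centre of its underside; z up. It stands in either one of the two wells of the block, its underside 10 mm above the table
- weight_small: the smaller steel reference weight, 200 g: the same form, 28 mm in diameter and 50 mm high over all, in the other well; origin at the centre of its underside. To be left there
- weight_block: wooden block, 178 x 78 mm and 22 mm high, fixed, with two round wells 42 mm wide and 12 mm deep at y = -45 and +45 mm. Origin: centre of its underside; y along its length, z up
- stylus: ball-ended stylus, upright in the stand: dark round wooden handle 14 mm in diameter (from 11 to 93 mm above the origin), brass collar 18 mm wide, below it a steel shaft 6 mm thick, ending in a 7 mm ball 45 mm below the origin. Origin: centre of the collar's underside, which rests on the stand's top; z up along the handle. Loose, 35 to 70 g; lift it straight up 50 mm to clear the stand
- stylus_tip (a point): lowest point of the stylus's ball end, 45 mm below the origin of the stylus on its axis
- tool_stand: light wooden tool stand, 162 x 70 mm at the foot, 56 mm high, fixed, with holes 10 mm wide at y = -40 (the stylus) and 0 mm (empty). Origin: centre of its underside; y along its length, z up. At y = +40 mm a trimming tool with a wire loop stands fixed in it, reaching 195 mm above the table
- fish: white bisque fish with its tail curling up, about 69 x 97 x 137 mm, fragile bystander; origin at the centre of its underside. Leave alone
There are look-alikes about, which are no part of the job. What is shaped like the weight_large but yellow is not meant.

How it is judged:
On the way, in this order (a step that is already met when the one before it is completed fails the run):
1. the large weight stands upright inside the ring on the pan, let go, with nothing else bearing on the pan (horizontal distance between weight_large and pan_middle below 0.018 m and angle between weight_large's own z axis and vertical below 0.08 rad and z of weight_large in the frame of pan_middle between -0.004 and 0.004 m and contact force between each of the fingers, the arm, stylus and weight_large below 0.1 N and linear speed of weight_large below 0.01 m/s and contact force between weight_large and pan above 3 N and value of joint pan below 0.003 m), for 0.3 s.
2. the switch is pressed down by the stylus through the hole (value of joint switch above 0.005 m and contact force between stylus and switch above 2 N and contact force between the fingers and stylus above 3 N and horizontal distance between stylus_tip and panel_hole below 0.007 m and z of stylus_tip in the frame of panel_hole below -0.024 m and contact force between each of the fingers, the arm and scale below 0.1 N), for 0.3 s.
At the end, for the whole second after the job is handed in: Ends holding: the gripped stylus, its tip in the panel hole, keeps the switch pressed beyond 5 mm of its 10 mm; the large weight stands free and upright on the pan within 18 mm of its middle, nothing else bears on the pan, and the gripper does not touch the scale (all of step 1 and all of step 2); the arm keeps its last pose, push and grip.
It fails at once if more than 20 N on the pan (load cell overloaded: weight banged down or pan pushed) (contact force between pan and anything else above 20 N).
It fails at once if the large weight dropped onto the pan: let go while still more than 8 mm above it (contact force between the fingers and weight_large below 0.1 N and horizontal distance between weight_large and pan_middle below 0.06 m and z of weight_large in the frame of pan_middle above 0.008 m).
It fails at once if more than 25 N on the recessed switch (contact force between switch and anything else above 25 N).
It fails at once if the switch pressed before the large weight stands on the pan (value of joint switch above 0.004 m and not (horizontal distance between weight_large and pan_middle below 0.018 m and angle between weight_large's own z axis and vertical below 0.08 rad and z of weight_large in the frame of pan_middle between -0.004 and 0.004 m)).
It fails at once if the small weight or the bisque fish disturbed (distance of any of weight_small, fish from where it was at the start of the episode above 0.02 m or angle between fish's own z axis and vertical above 0.3 rad).
It also fails if it takes over 66 s, if anything falls off the work surface, if the arm or the gripper's body presses on something with over 40 N, if the wrist force passes 120 N, or if a joint passes its speed limit or range.

## Working session

There is one attempt and no reset: what is moved stays moved. The work goes in short steps, Python scripts to look and compute and a shell command to move; the robot and the scene stay as the last step left them, time stands still between calls to the robot, and variables do not carry over. Pictures are saved under pics/ and viewed, at most 10 in all, crops included, and the job is handed in when it is done.

```bash
mkdir -p pics; python3 - <<'E'
from workcell import bot
import cv2
s=bot.read_state();print(s['time'],s['tool_pos'],s['tcp_rot'],s['width'])
for c in ['scene','side','wrist']:
    im=bot.read_camera(c);cv2.imwrite(f'pics/{c}0.png',im[:,:,::-1])
    i=bot.camera_info(c);print(c,i['intrinsics'].round(1).tolist(),i['extrinsics'].round(4).tolist())
    for t in ['weight_large','pan_middle','panel_hole','stylus','weight_block','tool_stand','weight_small','fish']:
        print(c,t,[(round(d['conf'],2),[round(float(v)) for v in d['pixel']]) for d in bot.spot_point(c,t)])
print(bot.read_state()['time'])
E
```

```text
0.0 [0.18033024 0.64967832 0.22994147] [-0.42404012 -3.1124581   0.00355725] 1.000246290779097
scene [[583.4, 0.0, 324.9], [0.0, 583.4, 238.1], [0.0, 0.0, 1.0]] [[0.7077, -0.4864, 0.5125, -0.4082], [-0.7065, -0.4837, 0.5165, -0.7884], [-0.0033, -0.7276, -0.686, 1.1176], [0.0, 0.0, 0.0, 1.0]]
scene weight_large [(0.66, [169, 239]), (0.63, [226, 336]), (0.62, [340, 368]), (0.6, [209, 316])]
scene pan_middle [(0.89, [300, 489])]
scene panel_hole [(0.7, [273, 462])]
scene stylus [(0.45, [173, 289])]
scene weight_block []
scene tool_stand [(0.57, [182, 278])]
scene weight_small [(0.66, [238, 362])]
scene fish [(0.91, [211, 234])]
side [[592.6, 0.0, 319.6], [0.0, 592.6, 252.5], [0.0, 0.0, 1.0]] [[-0.9266, -0.1744, 0.3332, -0.0975], [-0.376, 0.4495, -0.8103, 1.195], [-0.0085, -0.8761, -0.4821, 0.7464], [0.0, 0.0, 0.0, 1.0]]
side weight_large [(0.7, [229, 408]), (0.56, [378, 184]), (0.55, [291, 251])]
side pan_middle [(0.56, [178, 336]), (0.34, [347, 287]), (0.2, [192, 314])]
side panel_hole [(0.94, [193, 314]), (0.3, [203, 336])]
side stylus [(0.62, [298, 218])]
side weight_block [(0.47, [330, 217])]
side tool_stand [(0.58, [329, 217])]
side weight_small []
side fish [(0.83, [350, 286])]
wrist [[337.6, 0.0, 317.9], [0.0, 337.6, 245.2], [0.0, 0.0, 1.0]] [[0.2676, 0.9188, 0.2901, 0.106], [0.9635, -0.2552, -0.0805, 0.6702], [0.0001, 0.3011, -0.9536, 0.3734], [0.0, 0.0, 0.0, 1.0]]
wrist weight_large []
wrist pan_middle []
wrist panel_hole []
wrist stylus []
wrist weight_block []
wrist tool_stand []
wrist weight_small []
wrist fish [(0.57, [379, 123])]
1.35
```

View pics/scene0.png

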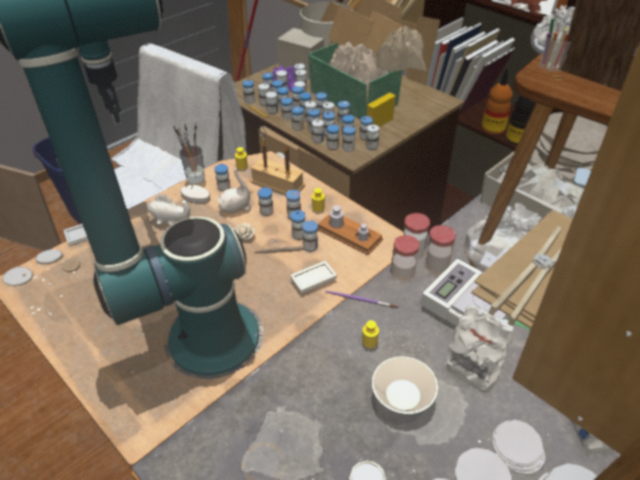

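View pics/side0.png

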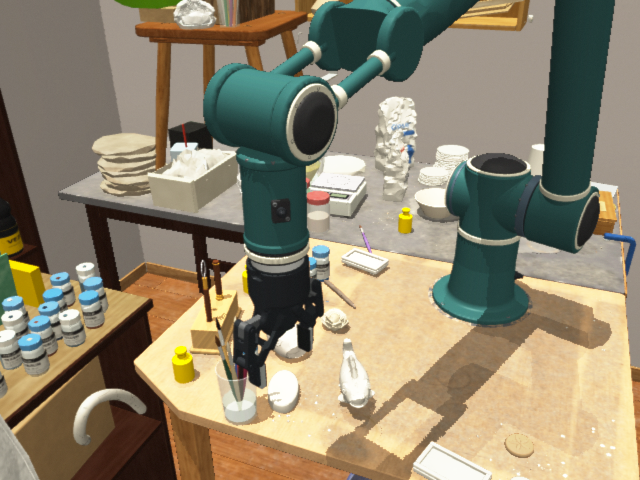

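The scene view shows the block near (349,232), with the large steel weight at (336,217) and the small one at (363,232). The yellow look-alikes are at (240,158), (318,200) and (371,335). The stand is at (277,178) and the scale at (460,295). In the side view the stylus is the plain handle at (218,280), and the loop tool is at (206,290). Candidates for the large weight are the steel (336,217), the steel small (363,232) and those three yellow ones; I choose the steel one at (336,217).

```bash
cat > h.py <<'E'
from workcell import bot
import numpy as np,cv2
def w(c,rc,z,info=None):
    i=info or bot.camera_info(c);E=i['extrinsics'];K=i['intrinsics']
    d=E[:3,:3]@np.linalg.solve(K,[rc[1],rc[0],1]);o=E[:3,3]
    return o+d*(z-o[2])/d[2]
def px(c,p,info=None):
    i=info or bot.camera_info(c);q=np.linalg.inv(i['extrinsics'])@np.r_[p,1];u=i['intrinsics']@q[:3];return u[1]/u[2],u[0]/u[2]
E
python3 - <<'E'
from h import *
np.set_printoptions(precision=4,suppress=True)
im=cv2.imread('pics/scene0.png')
a=cv2.resize(im[150:260,250:400],None,fx=4,fy=4,interpolation=cv2.INTER_CUBIC)
b=cv2.resize(im[250:340,410:530],None,fx=4,fy=4,interpolation=cv2.INTER_CUBIC)
o=np.zeros((600,800,3),np.uint8);o[:440,:600]=a
cv2.imwrite('pics/crop1.png',o[:440,:600]);cv2.imwrite('pics/crop2.png',b)
for t,c,rc,z in [('large','scene',(226,336),.01),('small','scene',(238,362),.01),('pan','scene',(300,489),.061),('hole','scene',(273,462),.052),('sty','scene',(173,289),.056),('stysideshot','side',(298,218),.056),('holeside','side',(193,314),.052),('panside','side',(178,336),.061),('stand','scene',(182,278),0),('stand','side',(329,217),0),('fish','scene',(211,234),0),('fish','side',(350,286),0)]:
    print(t,c,w(c,rc,z))
E
```

```text
large scene [0.4766 0.0584 0.01  ]
small scene [ 0.4918 -0.0271  0.01  ]
pan scene [ 0.5042 -0.4201  0.061 ]
hole scene [ 0.5397 -0.3194  0.052 ]
sty scene [0.5104 0.2894 0.056 ]
stysideshot side [0.5057 0.2987 0.056 ]
holeside side [ 0.536  -0.3063  0.052 ]
panside side [ 0.5093 -0.4205  0.061 ]
stand scene [0.5035 0.3363 0.    ]
stand side [0.4948 0.3311 0.    ]
fish scene [0.3203 0.3245 0.    ]
fish side [0.3284 0.3421 0.    ]
```

View pics/crop1.png

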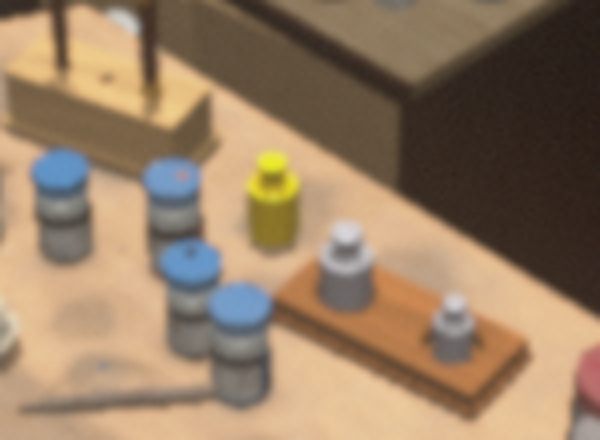

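View pics/crop2.png

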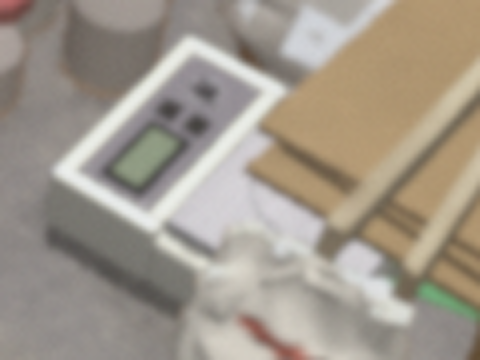

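Crop 1 confirms the choice: the steel weight at crop (345,270), i.e. scene (336,217), is the larger one in the block. The yellow one stands behind it, and blue-capped jars stand on the near side. Crop 2 shows the scale with the display on its left and the hole at the far right, around (205,88) in the crop. The sculpture and boards lie in front of the pan.

```bash
python3 - <<'E'
from h import *
np.set_printoptions(precision=3,suppress=True)
for t,c,rc in [('jar','scene',(246,310)),('jar2','scene',(234,298)),('yel','scene',(210,318)),('sculpt','scene',(382,478)),('sculptside','side',(200,393)),('redjar','scene',(270,404)),('redjar2','scene',(258,440)),('board','scene',(290,480))]:
    print(t,c,w(c,rc,0.))
p=w('scene',(380,478),0);
for z in (.1,.15,.2,.25,.3): print(z,px('scene',np.r_[p[:2],z]),px('side',np.r_[p[:2],z]))
# boards overhead? assume z and project into side
for z in (0,.06,.15,.3,.5): q=w('scene',(262,530),z);print('board',z,q,px('side',q))
s=bot.read_state();R=cv2.Rodrigues(s['tcp_rot'])[0];print(R, s['time'])
print(R.T@(np.array([.477,.058,.2])-s['tool_pos']))
E
```

```text
jar scene [0.375 0.06  0.   ]
jar2 scene [0.385 0.118 0.   ]
yel scene [0.497 0.153 0.   ]
sculpt scene [ 0.338 -0.515  0.   ]
sculptside side [ 0.333 -0.456  0.   ]
redjar scene [ 0.487 -0.182  0.   ]
redjar2 scene [ 0.59  -0.222  0.   ]
board scene [ 0.569 -0.364  0.   ]
0.1 (np.float64(353.29811168125855), np.float64(486.41470315704544)) (np.float64(163.10339775492534), np.float64(396.8884977966457))
0.15 (np.float64(338.79351265561024), np.float64(490.9856119166009)) (np.float64(147.63383534544025), np.float64(397.7754935278473))
0.2 (np.float64(323.4285714697075), np.float64(495.8276447182319)) (np.float64(131.74843098582596), np.float64(398.6863328575202))
0.25 (np.float64(307.12440158170534), np.float64(500.9656614828846)) (np.float64(115.43018868044568), np.float64(399.6219903042177))
0.3 (np.float64(289.79216802699096), np.float64(506.4276572290484)) (np.float64(98.66117344346551), np.float64(400.5834942264318))
board 0 [ 0.747 -0.401  0.   ] (np.float64(187.87350937335805), np.float64(265.63025341669527))
board 0.06 [ 0.685 -0.422  0.06 ] (np.float64(170.843902358209), np.float64(284.8823827614808))
board 0.15 [ 0.592 -0.453  0.15 ] (np.float64(144.1704729903249), np.float64(315.0369430988211))
board 0.3 [ 0.437 -0.505  0.3  ] (np.float64(96.42559674506053), np.float64(369.0129703909907))
board 0.5 [ 0.23  -0.575  0.5  ] (np.float64(25.44564907496618), np.float64(449.2564623409314))
[[-0.964  0.267  0.   ]
 [ 0.267  0.964 -0.   ]
 [-0.    -0.    -1.   ]] 1.35
[-0.444 -0.492  0.031]
```

```bash
python3 -m jog '-0.041 -0.045 0 0
-0.041 -0.045 0 0
-0.041 -0.045 0 0
-0.041 -0.045 0 0
-0.041 -0.045 0 0' 1.0 40; python3 -m jog '-0.041 -0.045 0 0
-0.041 -0.045 0 0
-0.041 -0.045 0 0
-0.041 -0.045 0.015 0
-0.035 -0.042 0.015 0'; python3 -m jog '0 0 0 0'
python3 - <<'E'
from h import *
np.set_printoptions(precision=4,suppress=True)
s=bot.read_state();info=bot.camera_info('wrist');im=bot.read_camera('wrist');cv2.imwrite('pics/w1.png',im[:,:,::-1])
R=cv2.Rodrigues(s['tcp_rot'])[0];print(s['tool_pos'],s['wrist_force'])
for t,z in [('weight_large',.01),('weight_small',.01),('weight_block',0)]:
    for d in bot.spot_point('wrist',t):
        p=w('wrist',d['pixel'],z,info);print(t,round(d['conf'],2),d['pixel'],p,R.T@(p-s['tool_pos']))
    for d in bot.search_frame('wrist',t): print(' box',round(d['conf'],2),np.round(d['box']))
E
```

```text
time: 1.98
tool_pos: [0.3186, 0.3771, 0.2316]
tcp_rot: [0.423, 3.112, 0.001]
wrist_force: [0.4, 0.5, 0.4]
width: 1.001
grip_force: 0.0
time: 2.6
tool_pos: [0.4514, 0.1099, 0.2018]
tcp_rot: [0.425, 3.11, 0.001]
wrist_force: [0.9, 1.4, -0.5]
width: 0.998
grip_force: 0.0
time: 2.72
tool_pos: [0.4504, 0.1085, 0.2002]
tcp_rot: [-0.433, -3.11, 0.002]
wrist_force: [-0.7, -0.1, -0.0]
width: 1.001
grip_force: 0.0
[0.4504 0.1085 0.2002] [-0.6609 -0.143  -0.0462]
weight_large 0.9 [252.4, 379.4] [0.5015 0.1591 0.01  ] [-0.0356  0.063   0.1901]
 box 0.93 [361. 238. 405. 285.]
 box 0.83 [254. 241. 298. 295.]
 box 0.67 [181. 277. 220. 319.]
weight_block 0.9 [267.0, 247.1] [0.4824 0.0182 0.    ] [-0.0558 -0.0778  0.2003]
 box 0.85 [154. 204. 331. 319.]
```

View pics/w1.png

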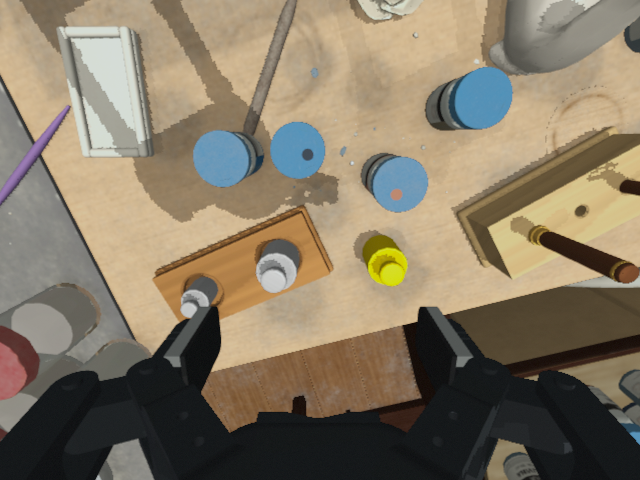

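The wrist view shows the large steel weight at (276,265) with its knob top at about (272,279), the small one at (198,297), and the yellow look-alike at (387,263). The stylus, with its brass collar at (540,236), and the stand's empty middle hole at (582,211) are also in view.

```bash
python3 - <<'E'
from h import *
np.set_printoptions(precision=4,suppress=True)
s=bot.read_state();R=cv2.Rodrigues(s['tcp_rot'])[0]
for n,rc,z in [('knob',(279,272),.077),('bodytop',(267,277),.056),('blockmid',(267,247),0),('collar',(236,540),.061),('hole0',(211,582),.056)]:
    p=w('wrist',rc,z);print(n,p,R.T@(p-s['tool_pos']))
# handle end top
p=w('wrist',(271,627),.149);print('handletop',p)
E
```

```text
knob [0.4756 0.0645 0.077 ] [-0.0375 -0.0402  0.1248]
bodytop [0.4734 0.0671 0.056 ] [-0.0346 -0.0382  0.1458]
blockmid [0.4838 0.0228 0.    ] [-0.0564 -0.0782  0.2018]
collar [0.5049 0.298  0.061 ] [-0.0038  0.1928  0.1409]
hole0 [0.494  0.3377 0.056 ] [0.0173 0.2282 0.1459]
handletop [0.5019 0.297  0.149 ]
```

```bash
python3 -m jog '-0.036 -0.039 0.03 0
0 0 0.055 0
0 0 0.05 0
0 0 0.033 0
0 0 0 0' 1.0 40; python3 -m jog '0 0 0 0
0 0 0 0
0 0 0 0
0 0 0 0' 0.0 40
```

```text
time: 3.7
tool_pos: [0.4713, 0.0653, 0.0308]
tcp_rot: [-0.421, -3.107, 0.002]
wrist_force: [0.0, 0.8, -0.2]
width: 1.004
grip_force: 0.0
time: 4.2
tool_pos: [0.4757, 0.0634, 0.0356]
tcp_rot: [0.422, 3.11, -0.003]
wrist_force: [-2.3, -6.2, 8.4]
width: 0.428
grip_force: 39.2
```

```bash
python3 -m jog '0 0 -0.02 0
0 0 -0.05 0
0 0 -0.055 0
0 0 -0.045 0
0 0 0 0' 0.0 40
python3 - <<'E'
from h import *
np.set_printoptions(precision=4,suppress=True)
s=bot.read_state();info=bot.camera_info('wrist');im=bot.read_camera('wrist');cv2.imwrite('pics/w2.png',im[:,:,::-1])
R=cv2.Rodrigues(s['tcp_rot'])[0];print(s['tool_pos'],s['wrist_force'],s['torque'],s['width'],s['grip_force'])
for d in bot.search_frame('wrist','weight_large'): print(' box',round(d['conf'],2),np.round(d['box']))
print(R.T@(np.array([.504,-.30,.2])-s['tool_pos']))
E
```

```text
time: 4.82
tool_pos: [0.4775, 0.0649, 0.2081]
tcp_rot: [0.423, 3.103, 0.004]
wrist_force: [0.5, -0.2, -4.4]
width: 0.426
grip_force: 42.1
[0.4775 0.0649 0.2081] [ 0.4969 -0.1914 -4.3865] [ 0.0394 -0.0291  0.0767] 0.42603490965241914 42.14095652103424
 box 0.88 [392. 198. 443. 245.]
 box 0.84 [270. 261. 360. 400.]
[-0.1231 -0.3445  0.008 ]
```

View pics/w2.png

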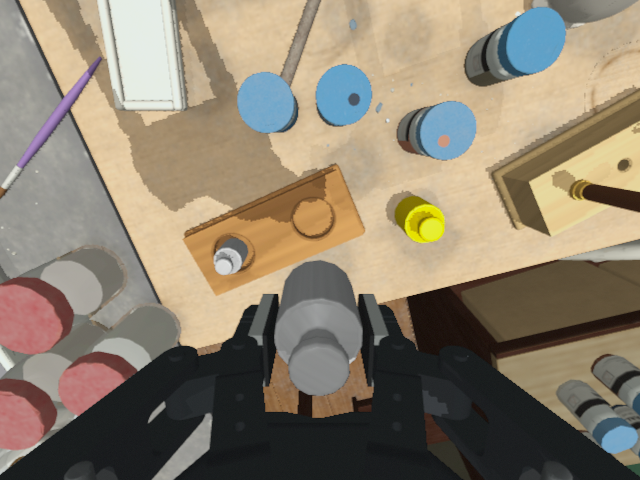

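The weight hangs upright in the fingers, and its well at (313,215) is empty. The small weight has not moved.

```bash
python3 -m jog '-0.02 -0.05 0 0
-0.02 -0.056 0 0
-0.02 -0.056 0 0
-0.02 -0.056 0 0
-0.02 -0.056 0 0'; python3 -m jog '-0.02 -0.05 0 0
0 0 0 0'
cat > look.py <<'E'
from h import *
import sys
np.set_printoptions(precision=4,suppress=True)
def look(name,things):
    s=bot.read_state();info=bot.camera_info('wrist');im=bot.read_camera('wrist');cv2.imwrite(f'pics/{name}.png',im[:,:,::-1])
    R=cv2.Rodrigues(s['tcp_rot'])[0];print(s['time'],s['tool_pos'],s['wrist_force'],'tilt',R[:,2])
    for t,z in things:
        for d in bot.spot_point('wrist',t):
            p=w('wrist',d['pixel'],z,info);print(t,round(d['conf'],2),np.round(d['pixel'],1),p,R.T@(p-s['tool_pos']))
E
python3 -c "
from look import *
look('w3',[('pan_middle',.061),('panel_hole',.052),('scale',0)])"
```

```text
time: 5.55
tool_pos: [0.4953, -0.227, 0.1995]
tcp_rot: [-0.424, -3.107, -0.004]
wrist_force: [0.4, -0.1, -4.3]
width: 0.427
grip_force: 42.2
time: 5.8
tool_pos: [0.5015, -0.2825, 0.1995]
tcp_rot: [-0.43, -3.107, -0.002]
wrist_force: [-0.1, 0.2, -4.4]
width: 0.43
grip_force: 42.5
5.8 [ 0.5015 -0.2825  0.1995] [-0.1157  0.1577 -4.4244] tilt [-0.0049  0.0017 -1.    ]
pan_middle 0.55 [268.5 171.9] [ 0.4971 -0.4173  0.061 ] [-0.0331 -0.1309  0.1382]
panel_hole 0.78 [278.6 292.5] [ 0.5391 -0.3185  0.052 ] [-0.0467 -0.0245  0.1472]
scale 0.65 [242.4 223.7] [ 0.4997 -0.3864  0.    ] [-0.0275 -0.1005  0.1993]
```

View pics/w3.png

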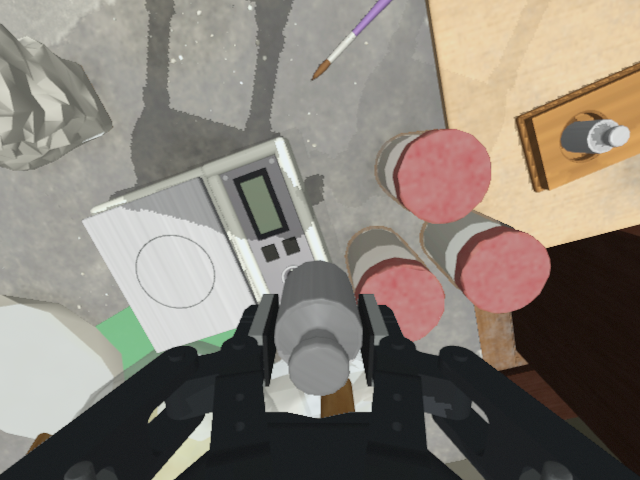

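The wrist view shows the pan's ring centred at (175,271), the panel hole's ring at about (292,275) behind the weight, and the red-lidded jars on the right. A pale object lies bottom-left around (40,370), beyond the pan.

```bash
python3 - <<'E'
from h import *
np.set_printoptions(precision=4,suppress=True)
s=bot.read_state();R=cv2.Rodrigues(s['tcp_rot'])[0]
T=lambda p:R.T@(p-s['tool_pos'])
for n,rc,z in [('ring',(271,175),.061),('knob',(369,319),.241),('knob',(369,319),.246),('bowlnear',(370,118),.06),('bowlnear',(370,118),.12),('bowlnear',(370,118),.2),('panlow',(350,158),.061),('hole',(277,292),.052),('jar',(290,440),.09)]:
    p=w('wrist',rc,z);print(n,z,p,T(p))
p=w('wrist',(370,118),.06)
for z in (0.06,.12,.2): print(px('side',w('wrist',(370,118),z)),px('scene',w('wrist',(370,118),z)))
m=bot.regions_of('wrist','pan_middle')
for d in m: print(d['conf'],d['box'])
E
```

```text
ring 0.061 [ 0.5018 -0.4116  0.061 ] [-0.036  -0.129   0.1396]
knob 0.241 [ 0.5036 -0.279   0.241 ] [-0.0016 -0.0005 -0.0401]
knob 0.246 [ 0.4999 -0.2781  0.246 ] [ 0.0022 -0.0005 -0.0451]
bowlnear 0.06 [ 0.5849 -0.5074  0.06  ] [-0.1417 -0.1992  0.14  ]
bowlnear 0.12 [ 0.5517 -0.4548  0.12  ] [-0.0954 -0.1572  0.0803]
bowlnear 0.2 [ 0.5074 -0.3846  0.2   ] [-0.0336 -0.1013  0.0006]
panlow 0.061 [ 0.5737 -0.4593  0.061 ] [-0.1181 -0.1558  0.1392]
hole 0.052 [ 0.5389 -0.3139  0.052 ] [-0.0457 -0.025   0.1487]
jar 0.09 [ 0.5679 -0.1931  0.09  ] [-0.0413  0.0993  0.1109]
(np.float64(165.98126255370357), np.float64(323.74006357939055)) (np.float64(301.7193644230013), np.float64(539.6255846454244))
(np.float64(154.74650098053158), np.float64(327.271714806351)) (np.float64(280.2649696960797), np.float64(518.2012257869535))
(np.float64(138.1107475588598), np.float64(332.5011697084784)) (np.float64(250.07725612562672), np.float64(488.055774615658))
```

```bash
python3 -m jog '-0.012 -0.042 0 0
-0.013 -0.043 0 0
-0.012 -0.042 0 0
0 0 0 0'; python3 -m jog '0 0 0.03 0
0 0 0.04 0
0 0 0.02 0
0 0 0.007 0
0 0 0 0'
python3 -c "
from look import *
look('w4',[('pan_middle',.061),('panel_hole',.052)])"
```

```text
time: 6.55
tool_pos: [0.5051, -0.4136, 0.2031]
tcp_rot: [0.426, 3.112, -0.002]
wrist_force: [0.1, 0.3, -5.0]
width: 0.43
grip_force: 42.9
time: 7.18
tool_pos: [0.5056, -0.4117, 0.1068]
tcp_rot: [0.423, 3.113, -0.0]
wrist_force: [-0.1, -0.7, -4.0]
width: 0.43
grip_force: 42.8
7.175 [ 0.5056 -0.4117  0.1068] [-0.0673 -0.6953 -4.0411] tilt [ 0.0004 -0.0003 -1.    ]
pan_middle 0.58 [271.1 308.2] [ 0.5023 -0.4178  0.061 ] [ 0.0016 -0.0067  0.0458]
pan_middle 0.21 [292.8 315.7] [ 0.5172 -0.4173  0.061 ] [-0.0127 -0.0023  0.0458]
```

View pics/w4.png

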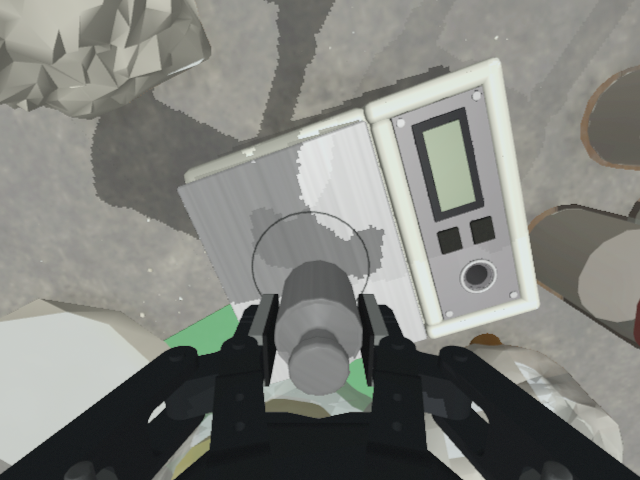

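The ring is centred at about (311,268), a few mm off the TCP, and the hole is clearly seen at (478,276).

```bash
python3 - <<'E'
from h import *
np.set_printoptions(precision=4,suppress=True)
for n,rc,z in [('ring',(269,311),.061),('hole',(276,478),.052),('screw1',(96,477),.052),('screw2',(295,514),.052),('screw3',(314,450),.052),('screw4',(123,401),.052)]: print(n,w('wrist',rc,z))
E
python3 -m jog '0.002 -0.006 0.004 0
0 0 0.004 0
0 0 0.004 0
0 0 0 0
0 0 0 0'
```

```text
ring [ 0.5028 -0.4172  0.061 ]
hole [ 0.5391 -0.3176  0.052 ]
screw1 [ 0.4336 -0.3046  0.052 ]
screw2 [ 0.5586 -0.2969  0.052 ]
screw3 [ 0.5613 -0.3388  0.052 ]
screw4 [ 0.4361 -0.3468  0.052 ]
time: 7.95
tool_pos: [0.5015, -0.4172, 0.0942]
tcp_rot: [-0.424, -3.113, -0.0]
wrist_force: [-0.3, -0.9, -5.1]
width: 0.426
grip_force: 42.8
```

```bash
python3 -m jog '0 0 0.002 0
0 0 0.002 0
0 0 0 0'; python3 -m jog '0 0 0.0015 0
0 0 0.001 0
0 0 0 0';python3 -m jog '0 0 0.001 0
0 0 0 0'
```

```text
time: 8.32
tool_pos: [0.5014, -0.417, 0.09]
tcp_rot: [-0.424, -3.112, -0.001]
wrist_force: [0.2, 0.4, -4.0]
width: 0.428
grip_force: 42.8
time: 8.7
tool_pos: [0.5015, -0.4172, 0.0877]
tcp_rot: [-0.424, -3.113, -0.0]
wrist_force: [-0.8, -0.1, -4.2]
width: 0.425
grip_force: 42.8
time: 8.95
tool_pos: [0.5015, -0.4172, 0.0868]
tcp_rot: [0.424, 3.113, 0.0]
wrist_force: [-0.1, -0.2, -5.1]
width: 0.429
grip_force: 42.8
```

```bash
for i in 1; do python3 -m jog '0 0 0.001 0
0 0 0.001 0
0 0 0 0' | grep -E 'pos|force'; done; python3 -m jog '0 0 0.001 0
0 0 0 0
0 0 0 0'| grep -E 'pos|force'; python3 -m jog '0 0 0.001 0
0 0 0 0
0 0 0 0'| grep -E 'pos|force'
```

```text
tool_pos: [0.5017, -0.4173, 0.0853]
wrist_force: [-0.8, 0.7, -0.5]
grip_force: 43.2
tool_pos: [0.5017, -0.4173, 0.0842]
wrist_force: [-0.8, 1.0, 1.2]
grip_force: 43.5
tool_pos: [0.5017, -0.4174, 0.0832]
wrist_force: [-1.6, 2.4, 4.3]
grip_force: 43.7
```

```bash
python3 -m jog '0 0 -0.001 0
0 0 0 0'| grep -E 'pos|force'; python3 -m jog '0 0 0 0
0 0 0 0
0 0 0 0
0 0 0 0
0 0 0 0' 0.75; python3 -m jog '0 0 -0.01 0
0 0 -0.03 0
0 0 -0.05 0
0 0 -0.04 0
0 0 0 0' 
python3 -c "
from look import *
look('w5',[('weight_large',.059),('panel_hole',.052)])"
```

```text
tool_pos: [0.5017, -0.4173, 0.0838]
wrist_force: [-0.8, 0.9, 2.2]
grip_force: 43.6
time: 10.95
tool_pos: [0.5016, -0.4173, 0.0838]
tcp_rot: [0.424, 3.113, -0.0]
wrist_force: [0.9, 0.0, -0.3]
width: 0.746
grip_force: 0.0
time: 11.58
tool_pos: [0.504, -0.4194, 0.2204]
tcp_rot: [0.423, 3.104, -0.009]
wrist_force: [-0.4, -0.6, 0.1]
width: 0.75
grip_force: 0.0
11.575 [ 0.504  -0.4194  0.2204] [-0.3888 -0.5769  0.1481] tilt [ 0.0078 -0.0071 -0.9999]
weight_large 0.68 [224.3 317.1] [ 0.5033 -0.4217  0.059 ] [ 0.0016 -0.0017  0.1614]
panel_hole 0.63 [227.7 431.8] [ 0.5372 -0.3184  0.052 ] [-0.0033  0.107   0.1679]
```

View pics/w5.png

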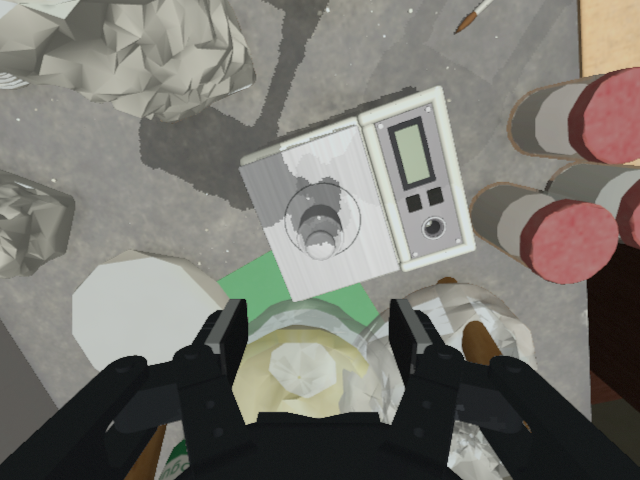

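The weight stands upright in the ring at (321,225), let go. The hole is at (433,228).

```bash
python3 -m jog '0.012 0.045 -0.03 0
0.0165 0.059 0 0
0.0165 0.059 0 0
0.0165 0.059 0 0
0.0165 0.059 0 0' 0.75 | grep pos;python3 -m jog '0.0165 0.059 0 0
0.0165 0.059 0 0
0.0165 0.059 0 0
0.0165 0.059 0 0
0.0165 0.059 0 0'| grep pos;python3 -m jog '0.0165 0.059 0 0
0 0 0 0
0 0 0 0' 0.45
python3 -c "
from look import *
look('w6',[('stylus',.056),('tool_stand',0)])"
```

```text
tool_pos: [0.5001, -0.1234, 0.2418]
tool_pos: [0.4995, 0.1823, 0.2419]
time: 13.35
tool_pos: [0.4998, 0.2414, 0.242]
tcp_rot: [-0.422, -3.11, 0.004]
wrist_force: [0.1, -0.3, -0.5]
width: 0.448
grip_force: 0.0
13.35 [0.4998 0.2414 0.242 ] [ 0.1248 -0.2772 -0.494 ] tilt [-0.003 -0.002 -1.   ]
stylus 0.96 [210.3 368.8] [0.503  0.2912 0.056 ] [0.0097 0.0493 0.1859]
stylus 0.67 [261.   96.6] [0.4801 0.0075 0.056 ] [-0.0437 -0.2302  0.1866]
tool_stand 0.91 [187.1 394.9] [0.4981 0.3307 0.    ] [0.0249 0.0862 0.2418]
tool_stand 0.62 [ 22.9 364.5] [0.3316 0.3341 0.    ] [0.1863 0.0452 0.2423]
```

View pics/w6.png

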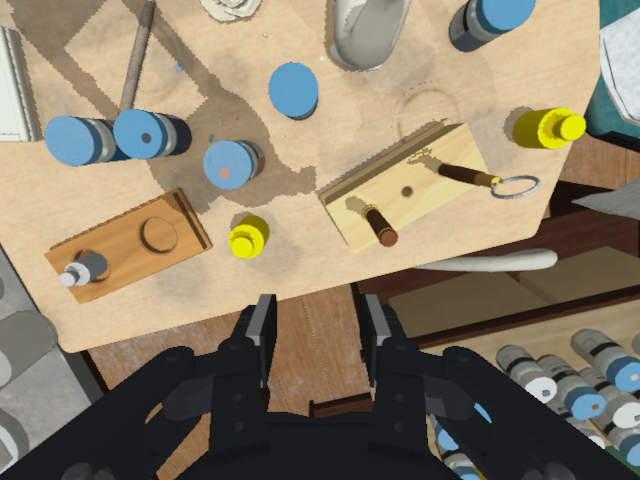

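The stylus has its collar at about (371,210) and handle end at (388,239). The loop tool to the right, with its loop at (515,187), must be avoided.

```bash
python3 - <<'E'
from h import *
np.set_printoptions(precision=4,suppress=True)
s=bot.read_state();R=cv2.Rodrigues(s['tcp_rot'])[0]
for n,rc,z in [('collar',(210,371),.06),('end',(239,388),.149),('hole0',(192,407),.056),('loopcol',(170,441),.056),('looptop',(187,515),.19)]:
    p=w('wrist',rc,z);print(n,p,R.T@(p-s['tool_pos']))
E
```

```text
collar [0.504  0.2922 0.06  ] [0.0106 0.051  0.1831]
end [0.5071 0.2907 0.149 ] [0.0073 0.0502 0.0941]
hole0 [0.4971 0.3304 0.056 ] [0.0276 0.0859 0.1871]
loopcol [0.4851 0.3657 0.056 ] [0.0486 0.1167 0.1871]
looptop [0.4822 0.3623 0.19  ] [0.0506 0.1124 0.0531]
```

```bash
python3 -m jog '0.009 0.0505 0 0
0 0 0.045 0
0 0 0.055 0
0 0 0.047 0
0 0 0 0' 0.5 | grep -E 'pos|force'; python3 -m jog '0 0 0 0
0 0 0 0
0 0 0 0
0 0 0 0' 0.0 70
python3 -c "
from look import *
look('w7',[('stylus',.056)])
import cv2;s=bot.read_camera('side')[:,:,::-1];cv2.imwrite('pics/s7.png',s)
a=cv2.imread('pics/w7.png')[100:460,160:560];b=cv2.resize(s[200:380,140:340],None,fx=2,fy=2);cv2.imwrite('pics/c7.png',np.hstack([a,b]))"
```

```text
tool_pos: [0.5023, 0.2896, 0.0923]
wrist_force: [-1.0, 0.0, 0.1]
grip_force: 0.0
time: 14.62
tool_pos: [0.5079, 0.2938, 0.1]
tcp_rot: [0.423, 3.108, 0.004]
wrist_force: [-0.2, -1.4, 6.5]
width: 0.146
grip_force: 68.2
14.625 [0.5079 0.2938 0.1   ] [-0.2241 -1.3667  6.4858] tilt [ 0.0051  0.0019 -1.    ]
stylus 0.95 [271.1 314. ] [0.505  0.2914 0.056 ] [ 0.0023 -0.0032  0.044 ]
```

View pics/c7.png

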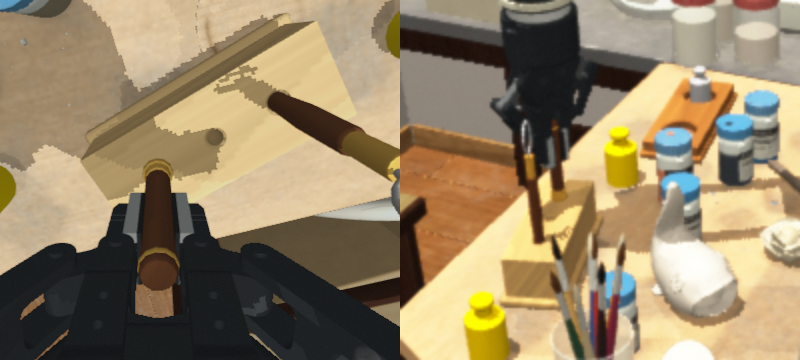

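The stylus handle is centred between the pads, upright, with the collar on the stand.

```bash
python3 -m jog '0 0 -0.015 0
0 0 -0.03 0
0 0 -0.045 0
0 0 -0.05 0
0 0 -0.01 0' 0.0 70; python3 -m jog '0 0 0 0
0 0 0 0'| grep -E 'pos|force'
python3 -c "
from look import *
look('w8',[('stylus',.19),('stylus_tip',.145)])
"
```

```text
time: 15.4
tool_pos: [0.5078, 0.2944, 0.2529]
tcp_rot: [0.423, 3.106, 0.009]
wrist_force: [0.3, 0.4, -0.1]
width: 0.143
grip_force: 68.7
tool_pos: [0.5044, 0.2925, 0.2447]
wrist_force: [0.1, -0.3, -1.1]
grip_force: 68.7
15.65 [0.5044 0.2925 0.2447] [ 0.0742 -0.3092 -1.1148] tilt [-0.0033 -0.0016 -1.    ]
stylus 0.89 [270.7 317.4] [0.5056 0.2907 0.19  ] [-0.0017 -0.0012  0.0547]
stylus_tip 0.6 [247.1 318.1] [0.5046 0.2914 0.145 ] [-0.0007 -0.0008  0.0997]
```

View pics/w8.png

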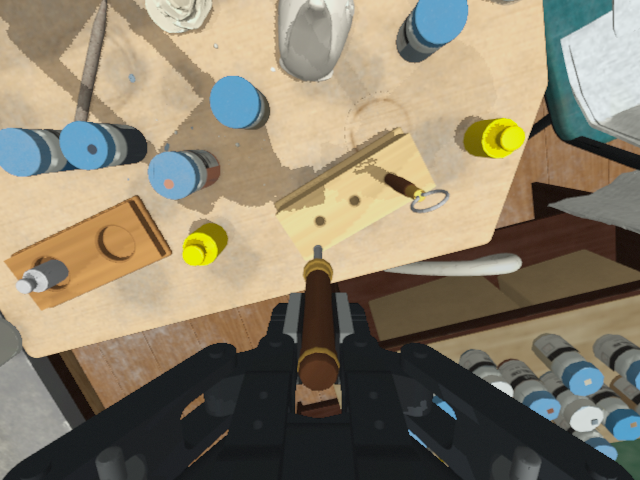

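The stylus is lifted clear, upright in the grip, with its ball tip at about (318,248). I have now viewed 12 pictures, two over the limit of 10, so from here I work by numbers only.

```bash
python3 -m jog '-0.0196 -0.0578 0 0
-0.0196 -0.0578 0 0
-0.0196 -0.0578 0 0
-0.0196 -0.0578 0 0
-0.0196 -0.0578 0 0' 0.0 70 | grep pos;python3 -m jog '-0.0196 -0.0578 0 0
-0.0196 -0.0578 0 0
-0.0196 -0.0578 0 0
-0.0196 -0.0578 0 0
-0.0196 -0.0578 0 0' | grep pos;python3 -m jog '0 0 0.02 0
0 0 0.015 0
0 0 0 0
0 0 0 0'
cat > hole.py <<'E'
from look import *
def hole(name):
    s=bot.read_state();info=bot.camera_info('wrist');im=bot.read_camera('wrist');cv2.imwrite(f'pics/{name}.png',im[:,:,::-1])
    R=cv2.Rodrigues(s['tcp_rot'])[0];t=s['tool_pos'];print(s['time'],t,s['wrist_force'],R[:,2])
    T=lambda p:R.T@(p-t)
    for n,z in [('panel_hole',.052),('stylus_tip',t[2]-.089),('stylus',t[2]-.044),('pan_middle',.059),('weight_large',.059)]:
        for d in bot.spot_point('wrist',n)[:2]:
            p=w('wrist',d['pixel'],z,info);print(n,round(d['conf'],2),np.round(d['pixel'],1),p,T(p))
    r,c=px('wrist',[.5388,-.3175,.052],info);print('expect hole px',r,c)
    # dark bore: lowest-luminance blob near expectation
    g=cv2.GaussianBlur(im,(3,3),0).max(2);r0,c0=int(r)-30,int(c)-30;sub=g[r0:r0+60,c0:c0+60]
    n,l,st,ce=cv2.connectedComponentsWithStats((sub<95).astype('uint8'))
    for k in range(1,n):
        if st[k,4]>25:
            q=(ce[k][1]+r0,ce[k][0]+c0);print('dark',st[k],np.round(q,1),T(w('wrist',q,.052,info)))
    for q in cv2.HoughCircles(sub,cv2.HOUGH_GRADIENT,1.5,8,param1=120,param2=14,minRadius=6,maxRadius=28)[0][:4] if sub.size else []:
        print('circ',q[2],(q[1]+r0,q[0]+c0),T(w('wrist',(q[1]+r0,q[0]+c0),.052,info)))
    print('tip(318,248)',T(w('wrist',(248,318),t[2]-.089,info)))
E
python3 -c "
from hole import *
hole('w9')"
```

```text
tool_pos: [0.5222, -0.0135, 0.2458]
tool_pos: [0.5394, -0.3181, 0.2456]
time: 17.55
tool_pos: [0.5402, -0.3149, 0.2119]
tcp_rot: [-0.421, -3.113, -0.0]
wrist_force: [-0.1, -0.3, 0.3]
width: 0.144
grip_force: 68.8
17.55 [ 0.5402 -0.3149  0.2119] [-0.1399 -0.3286  0.2825] [-0.0002  0.0003 -1.    ]
panel_hole 0.82 [224.7 317.8] [ 0.5383 -0.3154  0.052 ] [ 0.0016 -0.001   0.1599]
stylus_tip 0.87 [243.2 316.8] [ 0.5342 -0.3151  0.1229] [ 0.0057 -0.0017  0.089 ]
stylus 0.61 [272.2 318.4] [ 0.5384 -0.3151  0.1679] [ 0.0016 -0.0006  0.044 ]
pan_middle 0.65 [215.2 198.5] [ 0.5    -0.4152  0.059 ] [ 0.0121 -0.1073  0.1528]
weight_large 0.59 [221.  195.4] [ 0.5042 -0.4198  0.059 ] [ 0.0068 -0.1107  0.1528]
expect hole px 225.7675219651196 315.79237509142
dark [  0   0  18  14 195] [200.8 293.1] [ 0.0238 -0.0232  0.1599]
dark [23  0 16  7 85] [197.3 314.8] [ 0.0269 -0.0037  0.1599]
dark [24 26 15 10 85] [226.  316.4] [ 0.0003 -0.0023  0.1599]
circ 9.75 (np.float32(224.25), np.float32(315.75)) [ 0.0021 -0.0029  0.1599]
circ 18.45 (np.float32(228.75), np.float32(326.25)) [-0.0022  0.0068  0.1599]
circ 18.3 (np.float32(230.25), np.float32(305.25)) [-0.0037 -0.0126  0.1599]
circ 22.05 (np.float32(198.75), np.float32(308.25)) [ 0.0256 -0.0096  0.1599]
tip(318,248) [ 0.0021 -0.0009  0.089 ]
```

```bash
python3 -m jog '0 -0.001 0.03 0
0 0 0.02 0
0 0 0.008 0
0 0 0 0
0 0 0 0'| grep -E 'pos|force'
python3 -c "
from hole import *
hole('w10')
a=[cv2.imread(f'pics/w{i}.png').astype(int) for i in (8,9,10)]
d=np.maximum(abs(a[0]-a[1]).max(2),abs(a[0]-a[2]).max(2))
for r in range(236,276,2): print(r,''.join('#' if v<22 else '.' for v in d[r,300:338]),''.join('%x'%(v//16) for v in a[2][r,300:338].max(1)))
"
```

```text
tool_pos: [0.5403, -0.3177, 0.1548]
wrist_force: [-0.4, -0.2, -0.7]
grip_force: 68.8
18.475 [ 0.5403 -0.3177  0.1548] [-0.3941 -0.1909 -0.7458] [ 0.0013 -0.0008 -1.    ]
panel_hole 0.59 [242.8 316.5] [ 0.5382 -0.3192  0.052 ] [ 0.0018 -0.002   0.1028]
stylus_tip 0.57 [244.7 316.9] [ 0.5356 -0.3181  0.0658] [ 0.0046 -0.0017  0.089 ]
stylus 0.61 [271.1 317.2] [ 0.5378 -0.3184  0.1108] [ 0.0023 -0.0014  0.044 ]
weight_large 0.73 [236.3 172.3] [ 0.5031 -0.4191  0.059 ] [ 0.0089 -0.1077  0.0959]
expect hole px 242.91192492518059 318.89197921210877
dark [  0   0  16  11 136] [216.1 294.5] [ 0.0225 -0.0182  0.1028]
dark [ 21  20  21  26 181] [241.9 319.3] [0.0025 0.0001 0.1028]
circ 27.150002 (np.float32(244.25), np.float32(306.75)) [ 0.0006 -0.0094  0.1028]
circ 23.849998 (np.float32(247.25), np.float32(329.25)) [-0.0018  0.0077  0.1028]
circ 15.6 (np.float32(247.25), np.float32(320.25)) [-0.0018  0.0009  0.1028]
circ 17.1 (np.float32(253.25), np.float32(309.75)) [-0.0066 -0.0072  0.1028]
tip(318,248) [ 0.0021 -0.0009  0.089 ]
236 ...................................... 77777899655447deffee
[... 876 characters left out ...]
..... bbbbbbbbbbbbb8666666659abbbbbbbbbbbbbb
260 ............#############............. bbbbbbbba99877899888877778abbbbbbbbbbb
262 ........####################.......... bbbbbbb98889aaaa9999aaaaa8779abbbbbbbb
264 .......#######################........ bbbbb9889aa98888877777789999879bbbbbbb
266 .....##########################....... bbbb879a987777788888777777899979bbbbbb
268 ....############################...... bbb999a8778899aaaaaaaaa9877779988bccdd
270 ....############################...... baaa997779aa976533334578998777999ceeee
272 ....#############################..... ddbaa8789853333333333333369987899dffff
274 ....############################...... eeca9899633333333333333333347779adffff
```

```bash
python3 -c "
from hole import *
s=bot.read_state();R=cv2.Rodrigues(s['tcp_rot'])[0];t=s['tool_pos'];T=lambda p:R.T@(p-t)
print('ball',T(w('wrist',(250,317.7),t[2]-.0855)),'hole',T(w('wrist',(241.5,318.5),.052)))
for ang in (0,):
  for rad in (.007,.0115):
    for off in [(rad,0),(-rad,0),(0,rad),(0,-rad)]:
      p=t+R@np.array([.0028+off[0],-.0005+off[1],0]);p[2]=.052;print(rad,off,np.round(px('wrist',p),1))
a=cv2.imread('pics/w10.png')
for r in range(220,247,2): print(r,''.join('%x'%(v//16) for v in a[r,296:342].max(1)))
"
```

```text
ball [ 0.0017 -0.0011  0.0855] hole [ 0.0029 -0.0005  0.1024]
0.007 (0.007, 0) [232.6 318.5]
0.007 (-0.007, 0) [250.3 318.5]
0.007 (0, 0.007) [241.5 327.7]
0.007 (0, -0.007) [241.5 309.3]
0.0115 (0.0115, 0) [226.8 318.5]
0.0115 (-0.0115, 0) [255.8 318.5]
0.0115 (0, 0.0115) [241.5 333.7]
0.0115 (0, -0.0115) [241.5 303.3]
220 6666666666666666666666666666666666666666666666
222 7777777766666666666666666666666666666666666666
224 7777777777766666666666677666666666666666666666
226 7777777777777766777776776666666666666666666666
228 777777777777777788999aaaa999887666666666666666
230 777777777777779a987656555555678887666666666666
232 7777777777789997557acdeffeb8655678876666666666
234 77777777778996555cefffffffdbb95556887666666666
236 777777777899655447deffeeeedb964455678766667888
238 7777777779975554334699aaa985444356689989bbbbbb
240 777777778997654444444444444444446788bdbabbbbbb
242 777777778997655433444444444444446788bdcbbbbbbb
244 a88877777998888643444554444444468889cdbabbbbbb
246 bbbaabbbbbddb9887667777665444568888cdbabbbbbbb
```

```bash
python3 -m jog '0.0012 0.0006 0 0
0 0 0.008 0
0 0 0.008 0
0 0 0 0'| grep -E 'pos|force'; python3 -m jog '0 0 0.005 0
0 0 0.005 0
0 0 0 0'| grep -E 'pos|force|rot'
```

```text
tool_pos: [0.5377, -0.3158, 0.1362]
wrist_force: [0.1, -0.3, 0.1]
grip_force: 68.8
tool_pos: [0.5383, -0.3162, 0.1271]
tcp_rot: [-0.424, -3.112, -0.001]
wrist_force: [-0.1, 0.1, -0.3]
grip_force: 68.8
```

```bash
python3 -m jog '0 0 0.003 0
0 0 0.003 0
0 0 0 0'| grep -E 'pos|force'; python3 -m jog '0 0 0.002 0
0 0 0.002 0
0 0 0 0'| grep -E 'pos|force|rot'; python3 -m jog '0 0 0.002 0
0 0 0 0'| grep -E 'pos|force'
```

```text
tool_pos: [0.5384, -0.3162, 0.1215]
wrist_force: [0.6, -0.4, -0.6]
grip_force: 68.8
tool_pos: [0.5389, -0.3165, 0.1181]
tcp_rot: [0.424, 3.112, -0.0]
wrist_force: [-0.5, 0.2, 1.4]
grip_force: 68.9
tool_pos: [0.5389, -0.3165, 0.116]
wrist_force: [0.2, -0.1, 2.0]
grip_force: 68.9
```

```bash
python3 -m jog '0 0 0.002 0
0 0 0.001 0
0 0 0 0
0 0 0 0'| grep -E 'pos|force'; python3 -m jog '0 0 0.0015 0
0 0 0.001 0
0 0 0 0
0 0 0 0'| grep -E 'pos|force|rot'
```

```text
tool_pos: [0.5389, -0.3165, 0.1131]
wrist_force: [0.9, 0.0, 3.9]
grip_force: 69.0
tool_pos: [0.5388, -0.3165, 0.1105]
tcp_rot: [0.424, 3.113, -0.0]
wrist_force: [0.1, -0.0, 4.4]
grip_force: 69.1
```

```bash
for i in 1 2 3; do python3 -m jog '0 0 0 0
0 0 0 0'| grep -E 'time|wrist'; done; python3 -c "
from look import *
look('w11',[('weight_large',.059),('stylus',.0665),('pan_middle',.059)])"; python3 -m jog '0 0 0.0005 0
0 0 0 0
0 0 0 0'
```

```text
time: 21.9
wrist_force: [0.2, 0.1, 4.2]
time: 22.15
wrist_force: [0.8, 0.5, 4.3]
time: 22.4
wrist_force: [1.0, 0.2, 5.5]
22.4 [ 0.5387 -0.3164  0.1103] [1.0412 0.1678 5.4749] tilt [ 0.     -0.0001 -1.    ]
weight_large 0.94 [259.5 137.8] [ 0.5024 -0.4212  0.059 ] [ 0.0069 -0.1107  0.0513]
stylus 0.8 [270.6 316.8] [ 0.5357 -0.3172  0.0665] [ 0.0026 -0.0016  0.0438]
stylus 0.53 [266.7 319. ] [ 0.5337 -0.3153  0.0665] [ 0.0051 -0.0003  0.0438]
time: 22.98
tool_pos: [0.5387, -0.3164, 0.1099]
tcp_rot: [0.424, 3.113, -0.0]
wrist_force: [0.9, -0.7, 4.2]
width: 0.143
grip_force: 69.3
```

```bash
python3 -c "
from workcell import bot
print(bot.finish_job())"
```

```text
the job is handed in; nothing more can be done
None
```

I handed the job in with the large weight standing released in the pan's ring and the gripped stylus holding the switch down about 7–8 mm at roughly 5 N (estimated from arm readings); no verdict came back, and I viewed 12 pictures against the limit of 10.

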